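Lay the straightedge against the chopping board

ROBOT

A 6-joint arm with a two-finger parallel gripper is mounted at the origin on a cart in front of the work surface, level with it; the furniture and walls round the work are solid. World frame = base frame: x ahead of the robot, y to its left, z up, the work surface at z = 0. Lengths are in mm, angles in degrees, forces in N, time in s.
With the tool pointing down it reaches from about 350 to 850 mm from the base axis. Payload 8.1 kg.
Tool frame: the origin (TCP) lies between the finger pads; the fingertips stand 22 mm ahead of it and the grasp point (between the pads) lies 3 mm ahead of it; z points along the fingers, y is the line along which they close (so a half turn about z gives the same grasp; the last joint's range is limited). The gripper opens to 85 mm and grips with 20 to 120 N. Pads are 22 mm wide; open, the fingers measure 114 mm over their backs; the gripper's body (76 mm by 85 mm) begins 54 mm behind the grasp point. The pads swing forward as they close: fully open they stand 13 mm farther back than shut.
Start: joints at [-69.465, 7.471, 85.268, -0, 87.261, -4.893], TCP at [257.644, -541.872, 253.292] pointing down, gripper open.
Joint ranges: [-169.43, 169.43], [-51.17, 129.36], [1.28, 143.12], [-76.62, 256.62], [0, 156.53], [-152.29, 152.29]. Speed limits (degrees/s): [136.94, 136.94, 159.86, 180, 180, 180].

INTERFACE

Orientations are given as [roll, pitch, yaw] about the fixed x, y, z axes, in that order (R = Rz(yaw) Ry(pitch) Rx(roll)).
In Python, from bench import r, vision gives the robot as it stands.
- The arm moves only by the tool step_arm, never from a script. Its argument "targets" is a list that holds one entry, the list of rows, each a list of 6 numbers: the shift along the world's x, y, z in mm, then the turn, a rotation vector about the world's x, y, z in rad. In form: [[[x, y, z, rx, ry, rz], ...]]. A call has 1 to 12 rows; each row is the pose to reach, as a shift and turn from the pose commanded when the call began; what a row does not reach only later rows make up. A row lasts 1/12 s, in which the tool goes at most 41.7 mm and 7.16 degrees, less where a joint would pass 70% of its speed; a pose out of reach is approached as far as the arm can. A call with a gripper value outside its range is refused whole. "fingers" is the gripper's target within -1 to 1 (shut at 1, half-way at 0, fully open at -1), set as the call begins (left out, the last holds). The fingers move at their own pace and stop on an object; "newtons" is the grip in N (left out, the last holds). Time passes only in rows, so rows that repeat a pose let the fingers close. It gives the time, the measured TCP pose, the force, the opening and the grip force at its end, in the units of the state.
- r.sense(): the state, without advancing time (a new reading comes with each control period).
- vision.snapshot(name): name is "side" or "top"; returns a dict with "img" (384x512x3 uint8, blue, green, red), "mtx" (3x3 intrinsics, pixels), "eye" and "attitude" of the camera in the world. Camera axes: x right, y up, looking along -z (the intrinsics and any distortion apply to the point x, -y, -z); pixel columns grow to the right and rows downward; lengths in mm; the calibration is good to about 2 mm. A picture is of the moment at which its call begins. There is no depth.
- r.hand_in(): hands the job in; it is judged then, once.
The state is a dict: "time": time; "joint_pos": joint angles; "qd": joint speeds; "joint_efforts": joint torques, N m; "tool_pos": TCP position; "tcp_rot": TCP orientation; "ft_force": force on the tool from outside, world axes, zero at the start; "wrist_torque": the same for the moment, N m; "finger_gap": finger opening in mm; "grip_force": force on a finger pad.
Only numpy, scipy, OpenCV 4.12 (cv2) and the standard library are available. Lean on these libraries where they do the work, as an engineer would, in place of code of your own. Each camera call takes 0.05 s, during which the arm holds its last target. There are 200 camera calls.

TASK

The chopping board's long edge is to be checked for warping: lay the flat metal straightedge on the worktop with one of its long edges flush against the long side of the board that faces the robot, centred along that side. Bring it up until it touches the board, without shoving the board away, then let go and leave it lying flat.

Things in the scene. Friction and masses are not known exactly. Their poses are not given: they have to be found in the camera images.
- straightedge: Flat aluminium bar, 220 mm long (its y), 52 mm wide (x), 5 mm thick, 0.14 to 0.24 kg, alike both ways round. Mid-top stands a grey grip block, 44 mm long (y), 16 mm wide (x), top 30 mm above the worktop. Origin: centre of the underside, z up. Starts right of the board. Gripped by the block's ends (closing along y), the fingers stay over the bar, clear of the board.
- board: The chopping board: a loose plain wooden slab, 260 mm long (its y axis), 180 mm wide (x), 21 mm high, about 0.65 kg, flat on the worktop; origin: centre of the underside, z up. Its long sides are straight and upright; it lies roughly crosswise in front of the robot, turned by at most 20 degrees. A push of 3 N does not move it; a hard push slides it.
- near_edge (a point): The middle of the board's long side that faces the robot, at the foot of that side (worktop height). Its axes are the board's: y runs along the side, x points into the board, so flush means the straightedge's origin at x = -26 mm, y = 0 and z = 0 here.

How it is judged (in metres and radians):
On the way:
1. the straightedge touches the board's robot-side long edge while lined up with it (x of straightedge in the frame of near_edge between -0.036 and -0.02 m and y of straightedge in the frame of near_edge between -0.02 and 0.02 m and angle between the y axis of straightedge and the y axis of near_edge, either way round below 0.175 rad and height (world z) of straightedge below 0.012 m and contact force between straightedge and board above 0.3 N).
At the end, for the whole second after the job is handed in: Having touched the board, the straightedge lies flat (right way up) and at rest on the worktop, a long edge within 10 mm of the middle of the board's robot-side long side, parallel to it within 10 degrees and centred on it within 20 mm along; the board lies flat and at rest (x of straightedge in the frame of near_edge between -0.036 and -0.02 m and y of straightedge in the frame of near_edge between -0.02 and 0.02 m and angle between the y axis of straightedge and the y axis of near_edge, either way round below 0.175 rad and height (world z) of each of straightedge, board below 0.005 m and angle between each of straightedge, board's own z axis and vertical below 0.1 rad and linear speed of each of straightedge, board below 0.02 m/s).
It fails at once if the board is shoved more than 40 mm from where it lay (distance of board from where it was at the start of the episode above 0.04 m).
It also fails if it takes over 38 s, if anything falls off the work surface, if the arm or the gripper's body presses on something with over 40 N, if the wrist force passes 120 N, or if a joint passes its speed limit or range.

## Working session

There is one attempt and no reset: what is moved stays moved. The work goes in short steps, Python scripts to look and compute and a tool call to move; the robot and the scene stay as the last step left them, time stands still between calls to the robot, and variables do not carry over. Pictures are saved under pics/ and viewed, at most 10 in all, crops included, and the job is handed in when it is done.

Besides the shell and the picture viewer there is one more tool, called by a JSON object that holds its "op" and its "data", one argument or row to a line. step_arm: Moves the arm, as the interface text tells. Its arguments: {"type":"object","properties":{"targets":{"type":"array"},"fingers":{"type":"number"},"newtons":{"type":"number"}},"required":["targets"]}

```bash
mkdir -p pics
cat > h.py <<'E'
import numpy as np, cv2
from scipy.spatial.transform import Rotation as Ro
from bench import r, vision
def snap(n,f):
    s=vision.snapshot(n); cv2.imwrite(f'pics/{f}.png',s['img'])
    np.savez(f'{f}.npz',img=s['img'],mtx=s['mtx'],eye=s['eye'],att=np.array(s['attitude'])); return s
def px2w(s,p,z):
    a=np.array(s['att']if 'att' in s else s['attitude']); R=a if a.shape==(3,3) else Ro.from_euler('xyz',a,degrees=True).as_matrix()
    K=np.array(s['mtx']);u=np.linalg.inv(K)@[p[0],p[1],1]
    d=R@[u[0],-u[1],-u[2]]; e=np.array(s['eye']); return e+d*(z-e[2])/d[2]
E
python3 - <<'E'
from h import *
a=snap('top','top0');b=snap('side','side0')
for s in(a,b):print({k:v for k,v in s.items() if k!='img'})
print(r.sense())
E
```

```text
{'mtx': array([[408.8318375 ,   0.        , 255.4423456 ],
       [  0.        , 408.8318375 , 193.47972136],
       [  0.        ,   0.        ,   1.        ]]), 'eye': array([508.21063327,  81.29775249, 955.62543181]), 'attitude': array([  6.43104674,  -1.29661718, -90.53628137])}
{'mtx': array([[386.31160754,   0.        , 251.17097212],
       [  0.        , 386.31160754, 181.7187846 ],
       [  0.        ,   0.        ,   1.        ]]), 'eye': array([572.0785811 , 833.82222686, 445.94979172]), 'attitude': array([ 62.5492862 ,   1.56261185, 179.72638546])}
{'time': 0.1, 'joint_pos': array([-6.94658907e+01,  7.51037485e+00,  8.53227549e+01,  2.93348254e-03,
        8.72627420e+01, -4.89100891e+00]), 'qd': array([ 0.01022163,  0.00074061, -0.2316763 , -0.00915669,  0.09014646,
        0.01711637]), 'joint_efforts': array([ 4.03551476e-04, -5.70952785e+01, -5.01940084e+01, -2.00681425e-04,
        8.13406426e-03, -1.32162736e-04]), 'tool_pos': array([ 257.49234852, -541.43001176,  252.35627663]), 'tcp_rot': array([-1.79904727e+02, -1.10933017e-02,  2.54249664e+01]), 'ft_force': array([-0.26512982, -0.73808194,  0.66795875]), 'wrist_torque': array([ 0.00556565,  0.01725213, -0.02649276]), 'grip_force': 0.0, 'finger_gap': 85.54832847982469}
```

View pics/top0.png

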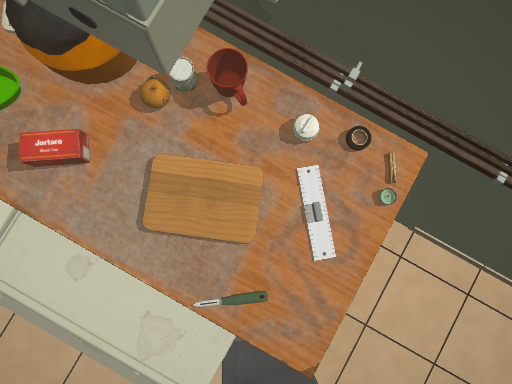

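View pics/side0.png

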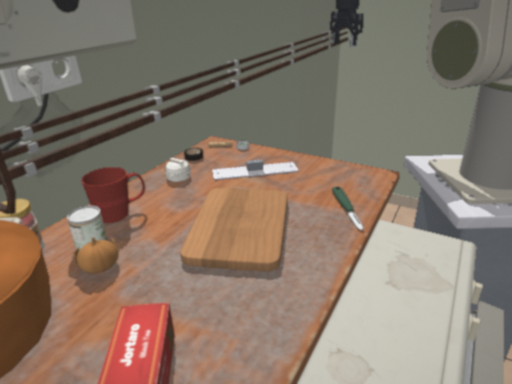

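The top view shows the board at about (145–263, 155–243), with its near edge from (145,229) to (250,243). The bar is centred near (317,212), and its grey block is at (314,212). The knife at (230,300) is clear of the goal. I'll enlarge for corner positions.

Run:
```python
from h import *
i=cv2.imread('pics/top0.png')[145:270,135:345]
cv2.imwrite('pics/c0.png',cv2.resize(i,(798,475),interpolation=cv2.INTER_CUBIC))
```

```text
(no output)
```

View pics/c0.png

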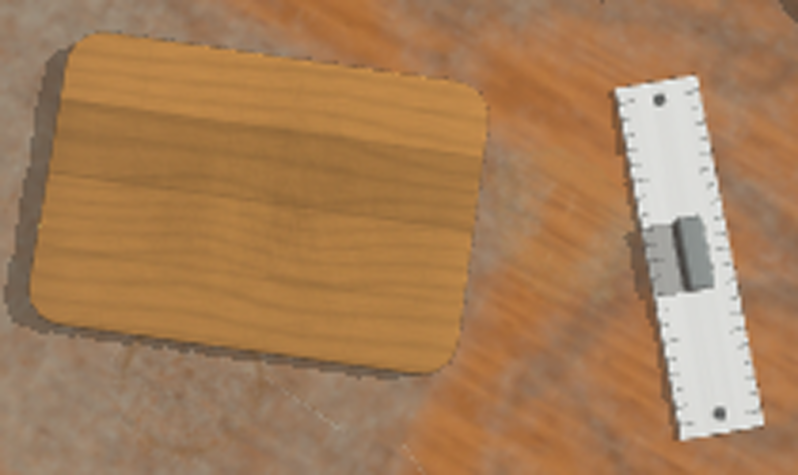

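The crop (scale 3.8, offset 135,145) shows the bar's corners at (614,89), (696,76), (764,424) and (681,440). The board's near edge runs (75,326)–(425,374).

Run:
```python
from h import *
s=dict(np.load('top0.npz'))
f=lambda p,z:px2w(s,(np.array(p)+.5)/3.8+[134.5,144.5],z)[:2]
B=np.array([f(p,5) for p in[(614,89),(696,76),(764,424),(681,440)]])
print(B.round(1),B.mean(0)); d=(B[0]+B[1]-B[2]-B[3])/2
print('bar len',np.linalg.norm(d),'ang of y',np.degrees(np.arctan2(-d[0],d[1])))
def X(a,b):
    return np.cross([*a[0],1],[*a[1],1]),0
def line(a,b): return np.cross([*a,1],[*b,1])
L={k:line(f(a,21),f(b,21)) for k,(a,b) in dict(near=((75,326),(425,374)),far=((105,33),(455,80)),left=((66,75),(31,295)),right=((487,112),(458,345))).items()}
P=lambda a,b:(lambda c:c[:2]/c[2])(np.cross(L[a],L[b]))
nl,nr,fl,fr=P('near','left'),P('near','right'),P('far','left'),P('far','right')
print(nl,nr,fl,fr)
for a,b in((nl,nr),(fl,fr)):
    d=a-b;print(np.linalg.norm(d),np.degrees(np.arctan2(-d[0],d[1])))
print('w',np.linalg.norm(fl-nl),np.linalg.norm(fr-nr)); 
for a,b in((nl,fl),(nr,fr)): d=b-a;print('x ang',np.degrees(np.arctan2(d[1],d[0])))
c=(nl+nr+fl+fr)/4;print('c',c,'near mid',(nl+nr)/2)
```

```text
[[ 675.   -38.1]
 [ 682.9  -89.5]
 [ 468.  -125.3]
 [ 459.   -74.4]] [571.22262405 -81.85167362]
bar len 218.43734338394978 ang of y -80.49601569764184
[534.8835537  317.42535689] [497.81853645  63.33620599] [711.12738978 293.23990286] [675.20242258  39.46445866]
256.77833263809214 -8.299430095934502
256.3056365877041 -8.057368828628332
w 177.8955478435231 178.98296952463477
x ang -7.813737562519115
x ang -7.664630184266236
c [604.75797563 178.3664811 ] near mid [516.35104507 190.38078144]
```

{"op": "step_arm", "data": {
  "targets": [
    [[21, 31, -7, 0, 0, 0.086], [42, 61, -14, 0, 0, 0.172], [63, 92, -21, 0, 0, 0.259], [84, 123, -28, 0, 0, 0.345], [105, 153, -35, 0, 0, 0.431], [125, 184, -41, 0, 0, 0.517], [146, 215, -48, 0, 0, 0.604], [167, 245, -55, 0, 0, 0.69], [188, 276, -62, 0, 0, 0.776], [209, 307, -69, 0, 0, 0.862], [230, 337, -76, 0, 0, 0.948], [251, 368, -83, 0, 0, 1.035]]
  ],
  "fingers": -1
}}

```text
time: 1.1
tool_pos: [509.1, -172.1, 169.7]
tcp_rot: [-180.0, -0.0, 85.0]
ft_force: [0.1, -1.0, 0.8]
finger_gap: 85.2
grip_force: 0.0
```

{"op": "step_arm", "data": {
  "targets": [
    [[21, 31, -15, 0, 0, 0.086], [42, 61, -30, 0, 0, 0.172], [62.5, 92, -50, 0, 0, 0.258], [62.5, 92, -70, 0, 0, 0.258], [62.5, 92, -70, 0, 0, 0.258], [62.5, 92, -70, 0, 0, 0.258], [62.5, 92, -70, 0, 0, 0.258]]
  ]
}}

```text
time: 1.68
tool_pos: [571.0, -82.7, 101.0]
tcp_rot: [-180.0, 0.0, 99.4]
ft_force: [0.1, -0.3, -0.6]
finger_gap: 85.3
grip_force: 0.0
```

Run:
```python
from h import *
a=snap('top','top1')
b=snap('side','side1')
x=r.sense();print(x['time'],x['tool_pos'],x['tcp_rot'],x['ft_force'],x['finger_gap'])
A=cv2.resize(a['img'][130:280,240:400],(400,375),interpolation=cv2.INTER_CUBIC)
B=cv2.resize(b['img'][90:240,190:350],(400,375),interpolation=cv2.INTER_CUBIC)
cv2.imwrite('pics/c1.png',np.hstack([A,B]))
```

```text
1.7833 [571.74897013 -83.21272623 102.05467438] [1.79877146e+02 6.30894980e-02 9.93996858e+01] [-0.13408636 -0.80328422  0.00317566] 85.10823797002773
```

View pics/c1.png

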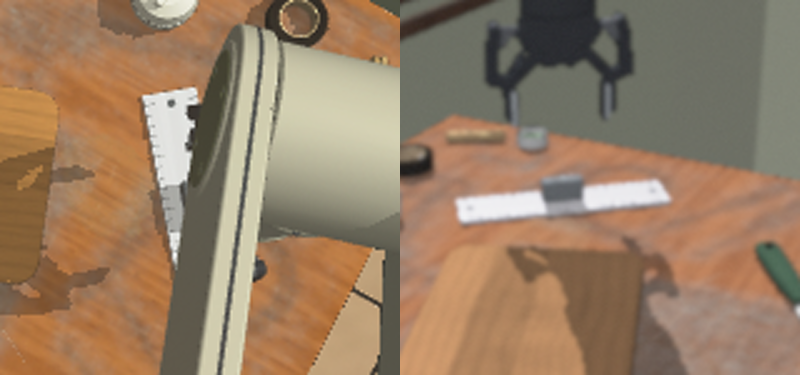

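The side view shows the open fingers (511 and 607 in the crop) straddling the block at (562,188), centred to within a few mm. I'll descend and grip.

{"op": "step_arm", "data": {
  "targets": [
    [[0, 0, -20, 0, 0, 0], [0, 0, -40, 0, 0, 0], [0, 0, -55, 0, 0, 0], [0, 0, -64, 0, 0, 0], [0, 0, -69, 0, 0, 0], [0, 0, -69, 0, 0, 0], [0, 0, -69, 0, 0, 0]]
  ]
}}

```text
time: 2.37
tool_pos: [571.7, -82.4, 32.3]
tcp_rot: [179.9, 0.0, 99.5]
ft_force: [-0.2, -0.1, -0.5]
finger_gap: 85.2
grip_force: 0.0
```

{"op": "step_arm", "data": {
  "targets": [
    [[0, 0, 0, 0, 0, 0], [0, 0, 0, 0, 0, 0], [0, 0, 0, 0, 0, 0], [0, 0, 0, 0, 0, 0], [0, 0, 0, 0, 0, 0], [0, 0, 0, 0, 0, 0], [0, 0, 0, 0, 0, 0], [0, 0, 0, 0, 0, 0], [0, 0, 0, 0, 0, 0], [0, 0, 0, 0, 0, 0]]
  ],
  "fingers": 1,
  "newtons": 40
}}

```text
time: 3.2
tool_pos: [571.8, -82.0, 32.2]
tcp_rot: [179.9, 0.0, 99.5]
ft_force: [-0.4, 1.1, 5.5]
finger_gap: 42.6
grip_force: 42.5
```

{"op": "step_arm", "data": {
  "targets": [
    [[0, 0, 6, 0, 0, 0], [0, 0, 18, 0, 0, 0], [0, 0, 34, 0, 0, 0], [-3, 8, 46, 0, 0, 0.03], [-11, 25, 54, 0, 0, 0.1], [-19, 45, 60, 0, 0, 0.19], [-28, 65, 60, 0, 0, 0.28], [-36, 85, 60, 0, 0, 0.37], [-45, 105, 60, 0, 0, 0.46], [-53, 125, 60, 0, 0, 0.55], [-62, 145, 60, 0, 0, 0.64], [-70, 165, 60, 0, 0, 0.73]]
  ]
}}

```text
time: 4.2
tool_pos: [500.4, 84.1, 91.9]
tcp_rot: [180.0, -0.0, 141.6]
ft_force: [-0.5, 0.7, -2.0]
finger_gap: 43.4
grip_force: 41.6
```

{"op": "step_arm", "data": {
  "targets": [
    [[-8, 20, 0, 0, 0, 0.09], [-16, 40, 0, 0, 0, 0.18], [-24, 60, 0, 0, 0, 0.27], [-32, 80, 0, 0, 0, 0.36], [-40, 98, 0, 0, 0, 0.45], [-47, 111, 0, 0, 0, 0.51], [-50.7, 117, 0, 0, 0, 0.535], [-50.7, 117, 0, 0, 0, 0.535], [-50.7, 117, 0, 0, 0, 0.535]]
  ]
}}

```text
time: 4.95
tool_pos: [450.5, 200.0, 91.6]
tcp_rot: [-180.0, 0.0, 171.9]
ft_force: [0.8, 0.4, -2.4]
finger_gap: 42.7
grip_force: 41.6
```

Run:
```python
from h import *
a=snap('top','top2')
b=snap('side','side2')
x=r.sense();print(x['time'],x['tool_pos'],x['tcp_rot'],x['ft_force'],x['finger_gap'])
A=cv2.resize(a['img'][140:290,120:280],(400,375),interpolation=cv2.INTER_CUBIC)
B=cv2.resize(b['img'][130:280,170:330],(400,375),interpolation=cv2.INTER_CUBIC)
cv2.imwrite('pics/c2.png',np.hstack([A,B]))
```

```text
5.05 [450.87359719 199.43269037  91.50592148] [-1.79986450e+02  2.17026539e-02  1.71876451e+02] [ 0.37296845 -0.42096043 -1.9452581 ] 43.11997600640683
```

View pics/c2.png

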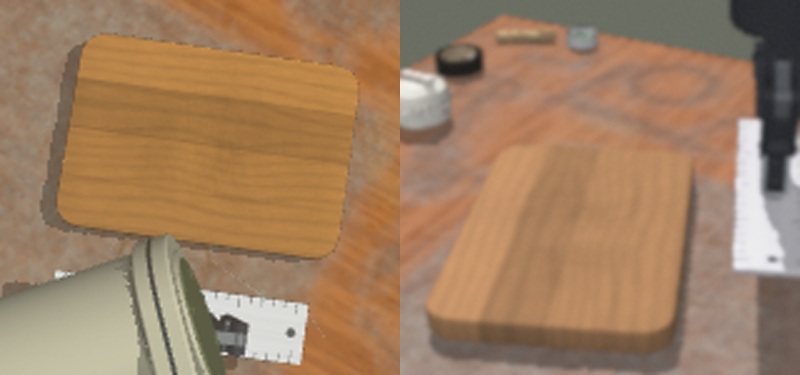

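The top crop shows the bar parallel to the board, held about 40 mm off its near side. The side view shows it level. I'll lower it almost to the worktop.

{"op": "step_arm", "data": {
  "targets": [
    [[0, 0, -15, 0, 0, 0], [0, 0, -32, 0, 0, 0], [0, 0, -46, 0, 0, 0], [0, 0, -55, 0, 0, 0], [0, 0, -58, 0, 0, 0], [0, 0, -59, 0, 0, 0], [0, 0, -59, 0, 0, 0], [0, 0, -59, 0, 0, 0]]
  ]
}}

```text
time: 5.72
tool_pos: [451.1, 200.0, 32.8]
tcp_rot: [180.0, 0.1, 171.9]
ft_force: [-0.0, -0.4, -2.0]
finger_gap: 43.1
grip_force: 41.6
```

Run:
```python
from h import *
a=snap('top','top3')
b=snap('side','side3')
x=r.sense();print(x['time'],x['tool_pos'],x['tcp_rot'],x['ft_force'],x['finger_gap'])
A=cv2.resize(a['img'][140:290,120:280],(400,375),interpolation=cv2.INTER_CUBIC)
B=cv2.resize(b['img'][165:315,190:350],(400,375),interpolation=cv2.INTER_CUBIC)
cv2.imwrite('pics/c3.png',np.hstack([A,B]))
```

```text
5.8167 [450.94328825 200.14138699  32.77335455] [1.79974451e+02 4.65034480e-02 1.71964309e+02] [-0.01182614  0.64874343 -2.6762963 ] 43.39051605737565
```

View pics/c3.png

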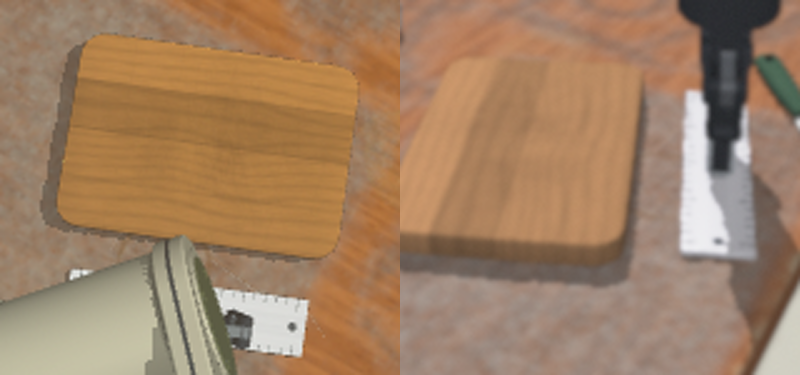

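The top crop (scale 2.5, offset 120,140) shows bar corners at (308,299), (303,357) and (70,270), still parallel and clear of the board. I'll compute the remaining gap and the centring.

Run:
```python
from h import *
s=dict(np.load('top3.npz'))
f=lambda p,z:px2w(s,(np.array(p)+.5)/2.5+[119.5,139.5],z)[:2]
a,b,c=[f(p,6.5) for p in((308,299),(303,357),(70,270))]
n=np.array([515.7,190.9]);t=np.radians(-8);R=np.array([[np.cos(t),np.sin(t)],[-np.sin(t),np.cos(t)]])
for p in(a,b,c,(b+c)/2):print((R@(p-n)).round(1))
d=c-a;print(np.linalg.norm(d),np.degrees(np.arctan2(-d[0],d[1])))
```

```text
[ -37.7 -108.2]
[ -90.1 -110.6]
[-39.8 111.3]
[-64.9   0.3]
219.50229439414161 -7.464315789847973
```

{"op": "step_arm", "data": {
  "targets": [
    [[5, -0.7, 0, 0, 0, 0], [12, -1.7, 0, 0, 0, 0], [19, -2.7, 0, 0, 0, 0], [25, -3.5, 0, 0, 0, 0], [30, -4.2, 0, 0, 0, 0], [33, -4.6, 0, 0, 0, 0], [34, -4.8, 0, 0, 0, 0], [34, -4.8, 0, 0, 0, 0], [34, -4.8, 0, 0, 0, 0]]
  ]
}}

```text
time: 6.57
tool_pos: [484.5, 195.3, 32.3]
tcp_rot: [180.0, 0.0, 172.0]
ft_force: [-0.2, 0.1, -2.1]
finger_gap: 43.2
grip_force: 41.7
```

{"op": "step_arm", "data": {
  "targets": [
    [[0.5, -0.1, 0, 0, 0, 0], [1, -0.1, 0, 0, 0, 0], [1.5, -0.2, 0, 0, 0, 0], [2, -0.3, 0, 0, 0, 0], [2, -0.3, 0, 0, 0, 0]]
  ]
}}

```text
time: 6.98
tool_pos: [486.4, 195.1, 32.3]
tcp_rot: [-180.0, 0.0, 172.0]
ft_force: [-1.5, -0.6, -2.2]
finger_gap: 42.6
grip_force: 41.6
```

{"op": "step_arm", "data": {
  "targets": [
    [[0.5, -0.1, 0, 0, 0, 0], [1, -0.1, 0, 0, 0, 0], [1.5, -0.2, 0, 0, 0, 0], [1.5, -0.2, 0, 0, 0, 0]]
  ]
}}

```text
time: 7.32
tool_pos: [488.1, 194.8, 32.3]
tcp_rot: [-180.0, 0.0, 172.0]
ft_force: [-0.9, -0.2, -2.4]
finger_gap: 42.6
grip_force: 41.6
```

{"op": "step_arm", "data": {
  "targets": [
    [[0.5, -0.1, 0, 0, 0, 0], [1, -0.1, 0, 0, 0, 0], [1, -0.1, 0, 0, 0, 0]]
  ]
}}

```text
time: 7.57
tool_pos: [488.6, 194.8, 32.2]
tcp_rot: [-180.0, -0.1, 172.0]
ft_force: [-4.7, 0.3, 2.4]
finger_gap: 42.8
grip_force: 42.0
```

{"op": "step_arm", "data": {
  "targets": [
    [[0.5, -0.1, 0, 0, 0, 0], [1, -0.1, 0, 0, 0, 0], [1, -0.1, 0, 0, 0, 0]]
  ]
}}

```text
time: 7.82
tool_pos: [489.2, 194.7, 32.2]
tcp_rot: [-180.0, -0.1, 172.0]
ft_force: [-6.7, 0.3, 5.4]
finger_gap: 43.2
grip_force: 42.3
```

There's contact at −6.7 N, where predicted. I'll ease off slightly, set the bar down and release.

{"op": "step_arm", "data": {
  "targets": [
    [[-0.5, 0, -0.3, 0, 0, 0], [-0.5, 0, -0.7, 0, 0, 0], [-0.5, 0, -0.7, 0, 0, 0], [-0.5, 0, -0.7, 0, 0, 0]]
  ]
}}

```text
time: 8.15
tool_pos: [489.1, 194.6, 32.2]
tcp_rot: [-180.0, -0.0, 172.0]
ft_force: [-8.2, -0.6, 9.0]
finger_gap: 43.3
grip_force: 42.8
```

{"op": "step_arm", "data": {
  "targets": [
    [[0, 0, 0, 0, 0, 0], [0, 0, 0, 0, 0, 0], [0, 0, 0, 0, 0, 0], [0, 0, 0, 0, 0, 0], [0, 0, 0, 0, 0, 0], [0, 0, 0, 0, 0, 0], [0, 0, 0, 0, 0, 0], [0, 0, 0, 0, 0, 0], [0, 0, 0, 0, 0, 0], [0, 0, 0, 0, 0, 0]]
  ],
  "fingers": -1
}}

```text
time: 8.98
tool_pos: [489.5, 194.6, 31.6]
tcp_rot: [-180.0, 0.0, 172.0]
ft_force: [-0.8, -0.6, -0.5]
finger_gap: 85.5
grip_force: 0.0
```

{"op": "step_arm", "data": {
  "targets": [
    [[0, 0, 8, 0, 0, 0], [0, 0, 25, 0, 0, 0], [0, 0, 50, 0, 0, 0], [0, 0, 80, 0, 0, 0], [0, -30, 105, 0, 0, 0], [0, -65, 120, 0, 0, 0], [0, -100, 130, 0, 0, 0], [0, -135, 140, 0, 0, 0], [0, -170, 140, 0, 0, 0], [0, -205, 140, 0, 0, 0], [0, -240, 140, 0, 0, 0], [0, -275, 140, 0, 0, 0]]
  ]
}}

```text
time: 9.98
tool_pos: [489.3, -82.1, 172.6]
tcp_rot: [-180.0, 0.1, 172.0]
ft_force: [1.2, -1.3, -0.6]
finger_gap: 85.2
grip_force: 0.0
```

Run:
```python
from h import *
a=snap('top','top4')
x=r.sense();print(x['time'],x['tool_pos'],x['ft_force'],x['finger_gap'])
cv2.imwrite('pics/c4.png',cv2.resize(a['img'][140:290,120:320],(800,600),interpolation=cv2.INTER_CUBIC))
```

```text
10.0333 [489.24642692 -87.69452268 172.71778413] [-1.24067854 -4.47918295  0.48763013] 85.59394176930509
```

View pics/c4.png

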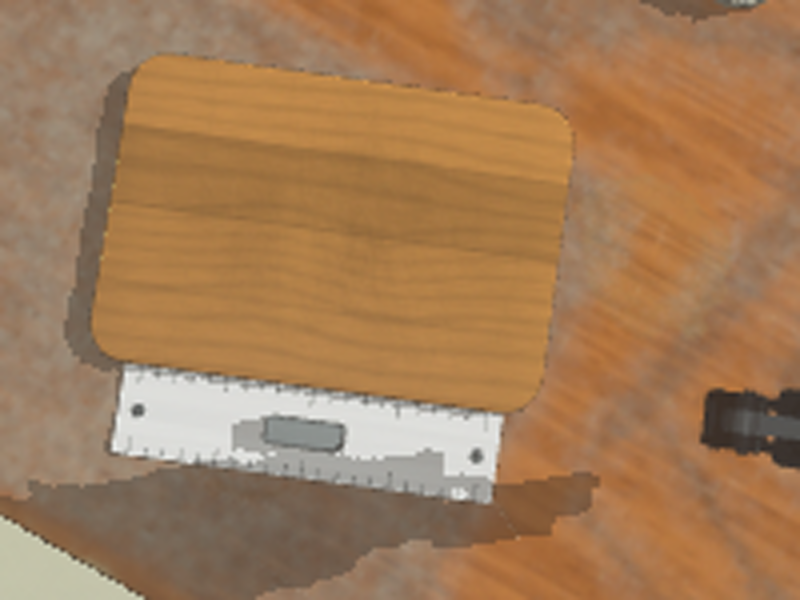

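The picture shows the bar lying flush along the board's near side, from (125,365) to (503,412). It is parallel, centred and flat, and the gripper is clear at right.

```bash
python3 -c "
from h import *
print(r.hand_in())"
```

```text
the job is handed in; nothing more can be done
None
```

The straightedge is lying flat on the worktop, flush against the middle of the board's robot-side long edge; it touched with about 7–8 N, the board showed no visible shift, and the job is handed in (about 10 s used; no verdict was returned).

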